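# Offer the long clipboard to the customer and ring

### The arm

A 7-joint arm with a two-finger parallel gripper is mounted at the origin on the work surface. World frame = base frame: x ahead of the robot, y to its left, z up, the work surface at z = 0. Lengths are in m, angles in rad, forces in N, time in s.
With the tool pointing down it reaches from about 0.4 to 0.85 m from the base axis. Payload 10.4 kg.
Tool frame: the origin (TCP) lies on the centre line of the jaws, within the pads' length; the fingertips stand 8 mm ahead of it and the grasp point (between the pads) lies 11 mm behind it (r.tips_ahead is the distance from the TCP to the fingertips, in m); z points along the fingers, x is the direction in which the jaws open and shut, and the axes are right-handed (so a half turn about z gives the same grasp; the last joint's range is limited). The gripper opens to 87 mm and grips with 3 to 60 N. Pads are 19 mm wide; open, the fingers measure 117 mm over their backs; the gripper's body (75 mm by 190 mm) begins 51 mm behind the grasp point.
Start: joints at [-1.286, 0.332, -0.065, 1.46, 0.022, 1.35, -0.088], TCP at [0.189, 0.596, 0.231] pointing down, gripper open.
Joint ranges: [-2.6, 2.6], [-0.5, 2.12], [-1.47, 1.34], [0.16, 2.42], [-1.27, 4.41], [0.06, 2.06], [-2.6, 2.6]. Speed limits (rad/s): [2.22, 2.22, 2.79, 2.79, 3.14, 3.14, 3.14].

### API

Orientations are given as [roll, pitch, yaw] about the fixed x, y, z axes, in that order (R = Rz(yaw) Ry(pitch) Rx(roll)).
In Python, from station import r gives the robot as it stands.
- The arm moves only by the shell command python3 -m pendant 'ROWS' [FORCE]. ROWS is JSON, a list of rows, each a list of 7 numbers: the closure, from 0 (fully open) to 1 (shut), then the shift along the tool's x, y, z in cm, then the turn, a rotation vector about the tool's x, y, z in units of 6 degrees (1.0 is 6 degrees). A call has 1 to 8 rows; each row is the pose to reach, as a shift and turn from the pose commanded when the call began, along the tool's axes at that moment; what a row does not reach only later rows make up. A row lasts 1/8 s, in which the tool goes at most 62.5 mm and 10.7 degrees, less where a joint would pass 70% of its speed; a pose out of reach is approached as far as the arm can. A call with a gripper value outside its range is refused whole. The fingers move at their own pace and stop on an object; FORCE is the grip in N (left out, the last holds). Time passes only in rows, so rows that repeat a pose let the fingers close. It gives the time, the measured TCP pose, the force and the opening at its end, in the units of the state.
- r.sense(): the state, without advancing time (a new reading comes with each control period).
- r.snapshot(name): name is "side" or "top"; returns a dict with "color" (384x512x3 uint8, red, green, blue), "range_z" (384x512 float32, m along the optical axis (not along the pixel's ray), 0 where there is no reading), "intrinsics" (3x3 intrinsics, pixels), "k1" (the pictures are not rectified: a ray, as slopes to the right and down, at radius r is drawn at 1 + k1 r^2 times it, then the intrinsics apply), "R" (3x3) and "t" (3): a world point X has camera coordinates R X + t. Camera axes: x right, y down, z forward; pixel columns grow to the right and rows downward; lengths in m; the calibration is good to about 2 mm. A picture is of the moment at which its call begins.
- r.hand_in(): hands the job in, once; it reports no verdict.
Trained networks look in a picture, given as the dict that the camera call returned (one of the last four; its "shot" number tells which), for a name from the list of things; names that differ only in an ending like _2 or _b are one class to them, and where a whole thing is asked for, a point or a joint stands for the part that bears it (a point fixed in the world has none). Each returns a list of dicts, best first, with "score" (0 to 1); they miss things now and then, are a little off and sometimes report something else, mostly with a low value. They report only what shows in the picture. A call takes as long as a camera call. They do not tell look-alikes from the thing itself.
- r.spot_in(picture, name): "at" ([x, y, z] in m, in world coordinates, good to about 4 mm: the middle of the surface that is visible of it).
- r.pinpoint(picture, name): "at" ([x, y, z] in m, in world coordinates, good to about 4 mm: a listed point, or the origin of a listed thing).
The state is a dict: "t": time; "joints": joint angles; "joint_velocities": joint speeds; "effort": joint torques, N m; "eef_pos": TCP position; "eef_rot": TCP orientation; "ft_force": force on the tool from outside, world axes, zero at the start; "moment": the same for the moment, N m; "opening": finger opening in m.
Only numpy, scipy, OpenCV 4.12 (cv2) and the standard library are available. Lean on these libraries where they do the work, as an engineer would, in place of code of your own. Each camera call takes 0.05 s, during which the arm holds its last target.

### The job

On the raised ledge, push the longer of the two clipboards toward the customer's side (the side away from the robot), without lifting or tipping it, until about 4 cm of it stick out squarely past the ledge's edge, so that the customer can take hold of it. Then press the round call button on the ledge fully down and let go, leaving everything else where it is.

Things in the scene. Friction and masses are not known exactly. Their poses are not given: they have to be found in the camera images.
- ledge: Fixed raised ledge of pale wood, a board 320 mm deep (x) by 700 mm wide (y), 18 mm thick, on two side panels; flat top 60 mm above the counter (z = 0.060). Origin at the counter's level under its middle; its own +x points to the customer, square to its customer-side edge, which lies 160 mm from the origin along +x. It may stand turned by about 10 degrees.
- ledge_edge (a point): Middle of the ledge's customer-side edge, at its top. Axes as the ledge: +x points outward past the edge, y runs along the edge.
- long_board: The longer clipboard, loose: dark brown hardboard with a paper on it, 140 mm long (x) by 100 mm wide (y) by 8 mm thick, about 200 g, lying flat on the ledge, turned up to 20 degrees from square. Origin at the centre of its underside; own +x points to its plain front end (customer's side). A low steel clip, 20 by 50 mm, stands 7 mm above the board (15 mm above the ledge) near the rear end (-x, robot's side), starting 5 mm in from the rear edge.
- long_lip (a point): Middle of the long clipboard's plain front edge, half-way up its thickness; the end that is to overhang.
- long_tail (a point): Middle of the long clipboard's rear edge (clip end, nearer the robot), half-way up its thickness.
- bell (a joint): Travel of the call button: 0 when up, 0.006 m when fully down; a spring takes about 5 N to press it fully and lifts it again.
- bell_top (a point): Centre of the top of the call button: a round steel push button, 36 mm across, in a black housing fixed on the ledge; pressed straight down.
- square_board: The other clipboard, 80 by 80 mm, 8 mm thick, with the same clip, lying loose on the ledge; origin at the centre of its underside. Leave it.
- tape_roll: Loose roll of grey packing tape lying flat on the ledge, 90 mm across, 45 mm high; origin at the centre of its underside. Leave it.
- jar: Loose glass jar on the ledge, 60 mm across, 70 mm high; origin at the centre of its underside. Leave it.
- plant: Small potted plant on the ledge, about 62 mm across, 80 mm high; origin at the centre of its underside. Leave it.
- stamp: Loose small wooden hand stamp standing upright on the ledge between the two clipboards, 22 mm across, 60 mm high; origin at the centre of its underside. Leave it.
Not all that is in view belongs to the job. Leave any pink look-alike of the long_board alone.

How it is judged:
By the outcome, as a careful person would: the job done as asked, in the order asked, and still so for the second after the job is handed in, with the robot touching nothing.
It also fails if it takes over 51 s, if anything falls off the work surface, if the arm or the gripper's body presses on something with over 40 N, if the wrist force passes 120 N, or if a joint passes its speed limit or range.

## Working session

There is one attempt and no reset: what is moved stays moved. The work goes in short steps, Python scripts to look and compute and a shell command to move; the robot and the scene stay as the last step left them, time stands still between calls to the robot, and variables do not carry over. Pictures are saved under pics/ and viewed, and the job is handed in when it is done.

```bash
ls; mkdir -p pics; python3 - <<'E'
from station import r
import cv2
s=r.sense();print(s)
for n in("top","side"):
    p=r.snapshot(n);cv2.imwrite(f"pics/{n}0.png",p["color"][:,:,::-1]); print(n,p["k1"],p["R"],p["t"])
    for k in["long_board","long_lip","long_tail","ledge","ledge_edge","bell_top","square_board","tape_roll","jar","plant","stamp"]:
        try:
            for d in r.pinpoint(p,k)[:3]: print(k,[round(float(v),4) for v in d["at"]],round(d["score"],2))
        except Exception as e: print(k,e)
E
```

```text
pics
{'t': 0.0, 'joints': array([-1.28557334,  0.33290479, -0.06467915,  1.46095876,  0.02160121,
        1.3498871 , -0.08848478]), 'joint_velocities': array([-7.78213091e-05, -2.42008211e-03,  9.74291443e-05,  2.13998281e-03,
        9.31838940e-04, -2.24673314e-03,  1.62975019e-03]), 'effort': array([ 1.67696521e-04, -6.23273849e+01,  2.45356921e-02, -3.89875531e+01,
       -6.14633015e-02,  3.97558033e-02,  1.13331339e-04]), 'eef_pos': array([0.18926767, 0.59525344, 0.22972499]), 'eef_rot': array([3.14151735e+00, 1.46066373e-03, 1.26299041e+00]), 'ft_force': array([ 0.45197955, -0.06619277,  0.79807957]), 'moment': array([ 0.0174118 , -0.04292388,  0.01290957]), 'opening': 0.08683979321473964}
top -0.001495487592002836 [[ 0.0226754  -0.99945163  0.02413023]
 [-0.99408858 -0.025104   -0.10562992]
 [ 0.10617776 -0.02159238 -0.9941127 ]] [0.03727033 0.48198661 0.96208701]
long_board [0.5736, 0.0632, 0.0542] 0.8
long_board [0.2206, -0.2608, 0.0022] 0.74
long_board [0.4216, 0.4305, -0.0018] 0.68
long_lip [0.6418, 0.0856, 0.0663] 0.81
long_lip [0.1816, -0.3185, 0.0055] 0.8
long_lip [0.
[... 718 characters left out ...]
long_board [0.5769, 0.0634, 0.0605] 0.79
long_board [0.2217, -0.262, 0.0002] 0.67
long_lip [0.1802, -0.3207, 0.004] 0.79
long_lip [0.4513, 0.4953, 0.0084] 0.71
long_lip [0.6389, 0.0889, 0.0616] 0.56
long_tail [0.5093, 0.0431, 0.0626] 0.9
long_tail [0.2621, -0.1993, 0.0045] 0.59
long_tail [0.3941, 0.3676, 0.005] 0.57
ledge [0.5394, -0.0358, -0.001] 0.69
ledge_edge [0.6959, -0.0316, 0.0597] 0.76
ledge_edge [0.6549, 0.2439, 0.0574] 0.51
bell_top [0.5046, -0.3226, 0.0861] 0.69
square_board [0.5671, -0.131, 0.0622] 0.84
tape_roll [0.5157, 0.2654, 0.0617] 0.75
jar [0.6547, 0.2446, 0.0569] 0.91
jar [0.6388, 0.0875, 0.0624] 0.37
plant [0.6591, -0.3231, 0.0603] 0.58
stamp [0.561, -0.034, 0.0596] 0.71
```

View pics/top0.png

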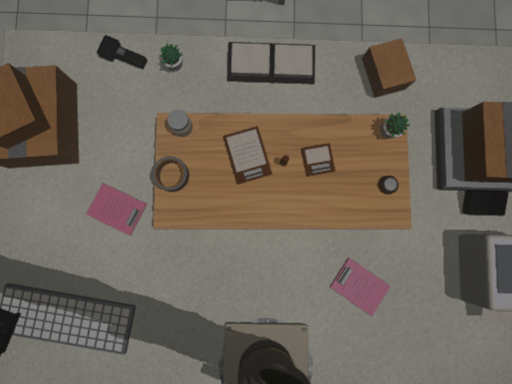

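View pics/side0.png

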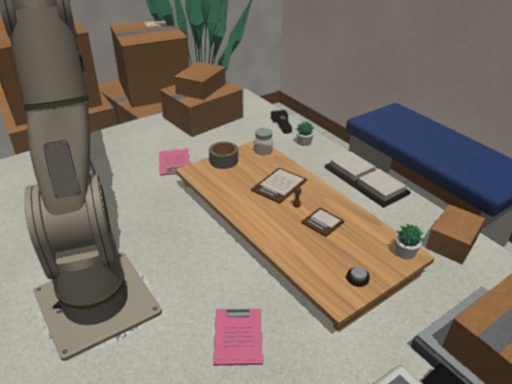

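Candidates in the top picture: the dark brown board on the ledge at (247,155), and pink ones at (117,209) and (360,287) on the counter. The brown one is the only one on the ledge that is brown with a longer shape, so it is the target. I'll check it in an enlarged orthophoto and measure it there.

```bash
cat > h.py <<'E'
import numpy as np, cv2
def proj(p,X):
    c=np.asarray(X)@p["R"].T+p["t"]; s=c[...,:2]/c[...,2:3]
    r2=(s**2).sum(-1,keepdims=True); s=s*(1+p["k1"]*r2); K=p["intrinsics"]
    return np.stack([K[0,0]*s[...,0]+K[0,2],K[1,1]*s[...,1]+K[1,2]],-1)
def ortho(p,z,x0,x1,y0,y1,ppm=2000):
    # rows: x decreasing (up = +x), cols: y decreasing
    xs=np.arange(x1,x0,-1/ppm); ys=np.arange(y1,y0,-1/ppm)
    X=np.stack([np.repeat(xs[:,None],len(ys),1),np.repeat(ys[None],len(xs),0),np.full((len(xs),len(ys)),z)],-1)
    m=proj(p,X).astype(np.float32)
    return cv2.remap(p["color"],m[...,0],m[...,1],cv2.INTER_CUBIC)
E
python3 - <<'E'
from station import r
from h import *
p=r.snapshot("top")
o=ortho(p,0.068,0.46,0.74,-0.08,0.17)
cv2.imwrite("pics/o1.png",o[:,:,::-1])
# ledge: edges via ortho z=.06
o=ortho(p,0.06,0.34,0.76,-0.42,0.36,1000)
cv2.imwrite("pics/o2.png",o[:,:,::-1])
s=r.snapshot("side")
o=ortho(s,0.068,0.46,0.74,-0.08,0.17); cv2.imwrite("pics/o3.png",o[:,:,::-1])
E
```

```text
(no output)
```

View pics/o1.png

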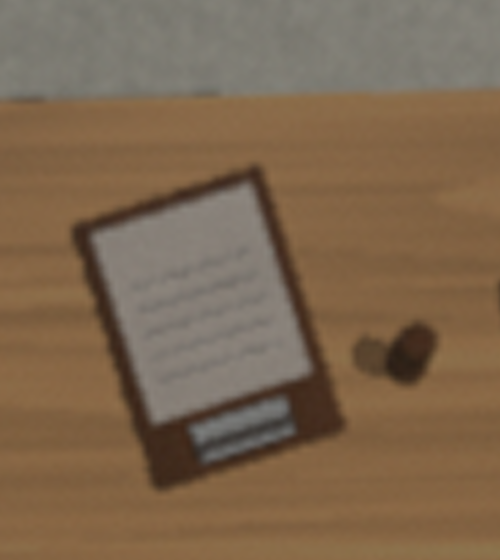

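View pics/o2.png

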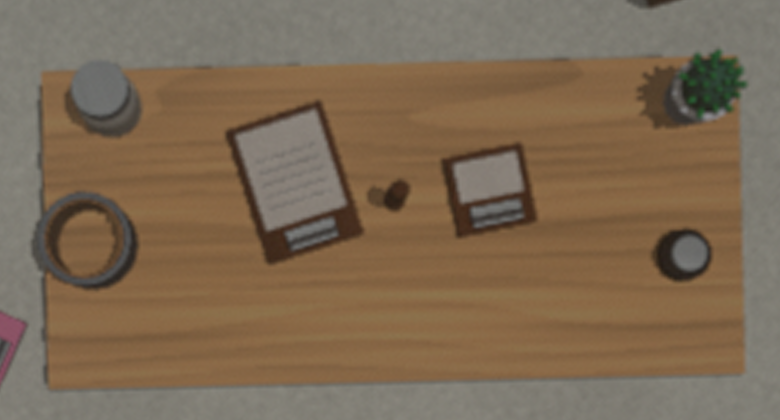

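View pics/o3.png

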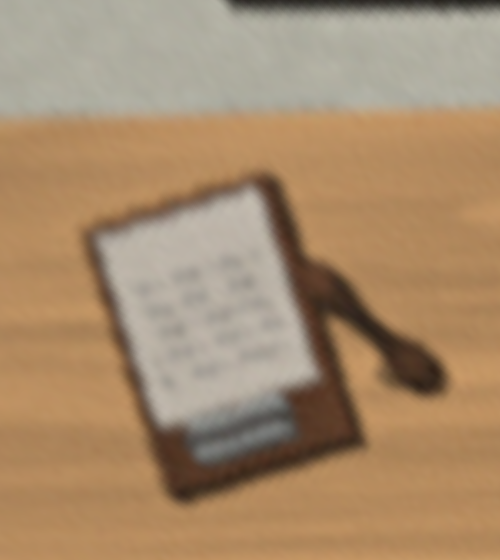

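Confirmed: it is the brown hardboard with paper. Its corners in the orthophoto give a centre of about (0.5755, 0.064), yaw of about 18°, and the clip at the robot's end. The ledge's yaw is about 1.35° and its customer edge is at x≈0.6965 at y=-0.03.

Plan: set both fingers, part open, against the rear edge and push along a gentle arc that also squares the board.

```bash
cat >> h.py <<'E'
def go(s,pos,yawdeg,c=0.43,pose=None):
    "print row needed from current pose to target (tool down)"
    from scipy.spatial.transform import Rotation as Ro
    R0=Ro.from_euler('xyz',s["eef_rot"]); p0=np.array(s["eef_pos"])
    R1=Ro.from_euler('xyz',[np.pi,0,np.radians(yawdeg)])
    d=R0.inv().apply(np.array(pos)-p0)*100
    w=np.degrees((R0.inv()*R1).as_rotvec())/6
    return np.round(np.r_[c,d,w],2).tolist()
E
python3 - <<'E'
from station import r
from h import *
s=r.sense()
print(go(s,[.4857,.0348,.2],108.1))
E
```

```text
[0.43, -44.47, 45.23, 3.05, -0.0, -0.0, -5.96]
```

```bash
python3 -m pendant '[[0.43,-5,5.1,0.3,0,0,-0.7],[0.43,-9,9.1,0.6,0,0,-1.2],[0.43,-13,13.2,0.9,0,0,-1.7],[0.43,-17,17.3,1.2,0,0,-2.3],[0.43,-21,21.4,1.4,0,0,-2.8],[0.43,-25,25.4,1.7,0,0,-3.4],[0.43,-29,29.5,2,0,0,-3.9],[0.43,-33,33.6,2.3,0,0,-4.4]]'
python3 - <<'E'
from station import r
from h import *
s=r.sense();print(s["joints"])
print(go(s,[.4857,.0348,.15],108.1))
E
```

```text
t: 2.3
eef_pos: [0.4103, 0.1777, 0.2078]
eef_rot: [3.141, -0.001, 1.726]
ft_force: [1.0, 0.3, 0.2]
opening: 0.0497
[-0.78990207 -0.0627535   0.27045135  1.9506493   0.01727768  1.25034757
  1.20018026]
[0.43, -15.28, 5.24, 5.77, 0.01, -0.01, -1.54]
```

```bash
python3 -m pendant '[[0.43,-4,1.3,1.5,0,0,-0.4],[0.43,-8,2.6,3,0,0,-0.8],[0.43,-12,3.9,4.5,0,0,-1.2],[0.43,-15.3,5.2,5.7,0,0,-1.54],[0.43,-15.3,5.2,5.7,0,0,-1.54],[0.43,-15.3,5.2,5.7,0,0,-1.54]]'
python3 - <<'E'
from station import r
from h import *
s=r.sense();print(s["joints"])
print(go(s,[.4857,.0348,.0710],108.1))
for n in("top","side"):
    p=r.snapshot(n);cv2.imwrite(f"pics/{n}1.png",p["color"][:,:,::-1])
E
```

```text
t: 3.05
eef_pos: [0.4841, 0.0368, 0.1507]
eef_rot: [3.142, -0.0, 1.885]
ft_force: [-0.3, -0.6, -0.1]
opening: 0.0493
[-0.61344017  0.08144018  0.46777407  1.94490446 -0.04113856  1.12427932
  1.7558056 ]
[0.43, -0.24, 0.09, 7.97, 0.0, -0.0, -0.02]
```

View pics/side1.png

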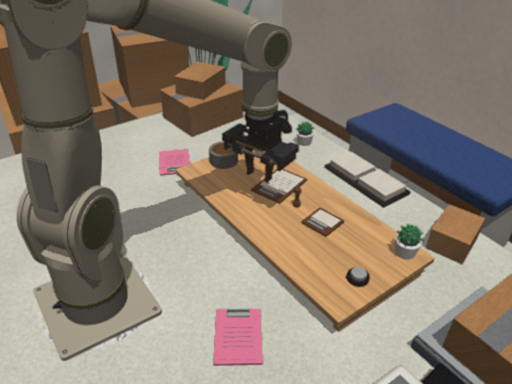

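View pics/top1.png

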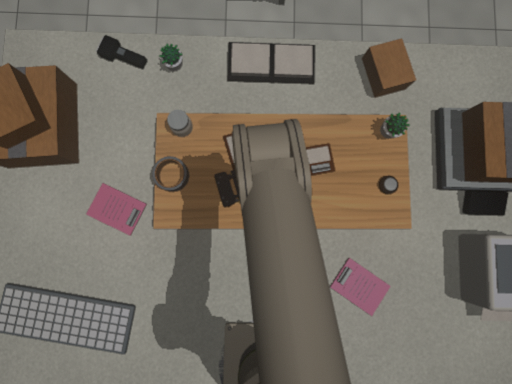

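The fingers are behind the board's rear edge, around (258,165) in the side view, and clear of the tape. Descending.

```bash
python3 -m pendant '[[0.43,-0.2,0.1,3,0,0,0],[0.43,-0.2,0.1,5,0,0,0],[0.43,-0.2,0.1,6.5,0,0,0],[0.43,-0.2,0.1,7.5,0,0,0],[0.43,-0.2,0.1,7.9,0,0,0],[0.43,-0.2,0.1,7.9,0,0,0]]'
python3 - <<'E'
from station import r
from h import *
s=r.sense()
# waypoints of tool as rigid with board
def tool(u,off):
    C0=np.array([.5755,.064]);yaw=18.1-16.75*u
    L=.0918 # chord
    # arc integration
    n=200;c=C0.copy()
    for i in range(n):
        a=np.radians(18.1-16.75*u*(i+.5)/n); c=c+np.array([np.cos(a),np.sin(a)])*L*u/n
    a=np.radians(yaw); return c-(.07+.0095+off)*np.array([np.cos(a),np.sin(a)]),yaw,c
for u,off in((0,.004),(0,0),(.25,0),(.5,0),(.75,0),(1,0)):
    t,y,c=tool(u,off); print(u,c.round(4),t.round(4),round(y,1),go(s,[*t,.0705],y+90))
p=r.snapshot("side");cv2.imwrite("pics/side2.png",cv2.resize(p["color"][120:260,180:360,::-1],None,fx=4,fy=4,interpolation=3))
E
```

```text
t: 3.9
eef_pos: [0.486, 0.0346, 0.0717]
eef_rot: [3.141, -0.0, 1.885]
ft_force: [-0.2, -0.0, -0.4]
opening: 0.05
0 [0.5755 0.064 ] [0.4961 0.0381] 18.1 [0.43, 0.02, 1.07, 0.12, 0.0, -0.0, -0.02]
0 [0.5755 0.064 ] [0.4999 0.0393] 18.1 [0.43, 0.02, 1.47, 0.12, 0.0, -0.0, -0.02]
0.25 [0.5976 0.0703] [0.5204 0.0512] 13.9 [0.43, 0.52, 3.78, 0.12, 0.0, -0.0, 0.68]
0.5 [0.62  0.075] [0.5417 0.0616] 9.7 [0.43, 0.85, 6.13, 0.12, 0.0, -0.0, 1.38]
0.75 [0.6428 0.0781] [0.5636 0.0704] 5.5 [0.43, 1.01, 8.49, 0.13, 0.0, -0.0, 2.08]
1 [0.6657 0.0795] [0.5862 0.0776] 1.4 [0.43, 1.0, 10.85, 0.13, 0.0, -0.0, 2.78]
```

View pics/side2.png

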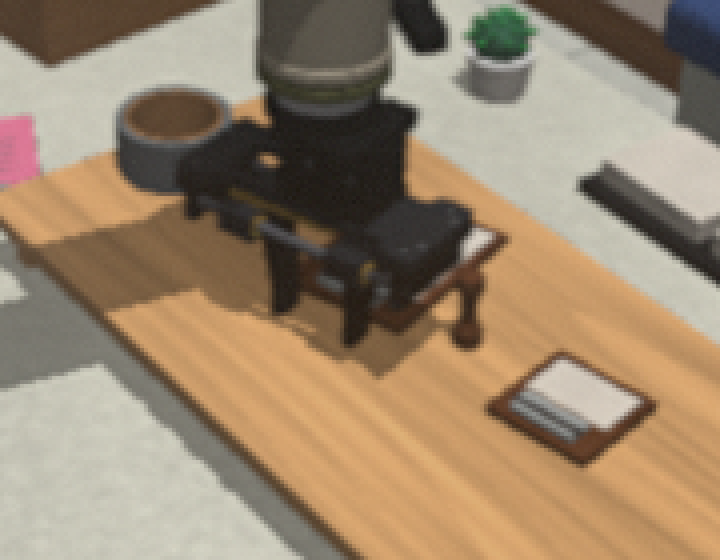

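The fingers straddle the clip just behind the rear edge. The stamp's top at 0.12 is below the gripper body at 0.133. Starting the push slowly.

```bash
python3 -m pendant '[[0.43,0,0.5,0.1,0,0,0],[0.43,0,0.9,0.1,0,0,0],[0.43,0,1.2,0.1,0,0,0],[0.43,0,1.5,0.1,0,0,0],[0.43,0.15,2,0.1,0,0,0.15],[0.43,0.27,2.5,0.1,0,0,0.3],[0.43,0.38,3,0.1,0,0,0.45],[0.43,0.52,3.78,0.1,0,0,0.68]]'
python3 - <<'E'
from station import r
from h import *
s=r.sense()
for t,y in(([.5417,.0616],9.7),([.5636,.0704],5.5),([.5862,.0776],1.35)): print(go(s,[*t,.0705],y+90))
p=r.snapshot("side");cv2.imwrite("pics/side3.png",cv2.resize(p["color"][120:260,180:360,::-1],None,fx=4,fy=4,interpolation=3))
for k in("long_lip","long_tail","long_board","stamp"):
  for d in r.pinpoint(p,k)[:3]: print(k,[round(float(v),4) for v in d["at"]],round(d["score"],2))
E
```

```text
t: 4.95
eef_pos: [0.5205, 0.0514, 0.0705]
eef_rot: [-3.142, -0.0, 1.812]
ft_force: [-1.6, -0.5, -0.3]
opening: 0.0492
[0.43, 0.48, 2.3, -0.0, -0.0, -0.0, 0.69]
[0.43, 0.81, 4.64, -0.0, -0.0, -0.0, 1.39]
[0.43, 0.97, 7.01, -0.0, -0.0, -0.0, 2.08]
long_lip [0.4542, 0.4983, 0.01] 0.91
long_lip [0.6629, 0.0872, 0.0617] 0.81
long_lip [0.1811, -0.3179, -0.0024] 0.72
long_tail [0.2588, -0.2049, 0.0038] 0.89
long_tail [0.3945, 0.3715, 0.0056] 0.85
long_tail [0.529, 0.052, 0.0665] 0.54
long_board [0.5989, 0.0719, 0.0621] 0.82
long_board [0.4193, 0.4322, 0.0003] 0.8
long_board [0.2207, -0.2664, 0.0004] 0.59
stamp [0.5609, -0.0346, 0.0583] 0.53
stamp [0.5328, 0.0557, 0.067] 0.29
```

View pics/side3.png

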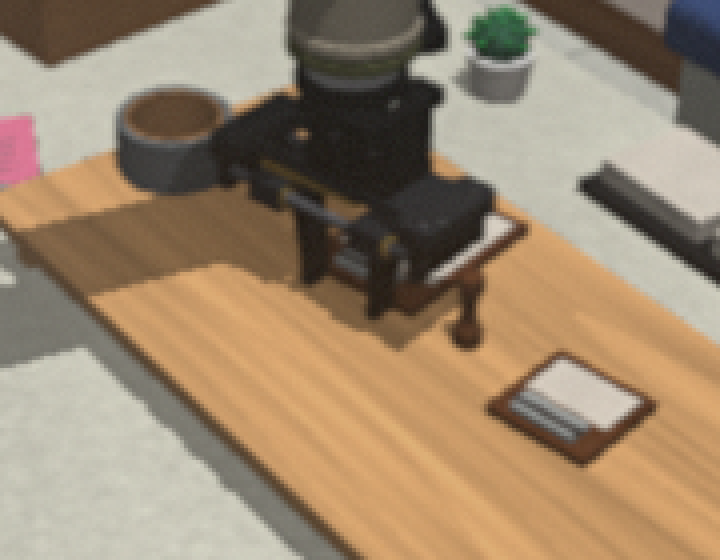

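The push is tracking the plan: the board centre reads (0.599, 0.072) against a planned (0.598, 0.070), with about 1.7 N of contact force. Continuing.

```bash
python3 -m pendant '[[0.43,0.13,0.57,0,0,0,0.17],[0.43,0.25,1.15,0,0,0,0.35],[0.43,0.37,1.72,0,0,0,0.52],[0.43,0.48,2.3,0,0,0,0.69],[0.43,0.58,2.88,0,0,0,0.87],[0.43,0.67,3.47,0,0,0,1.04],[0.43,0.74,4.05,0,0,0,1.21],[0.43,0.81,4.64,0,0,0,1.39]]'
python3 - <<'E'
from station import r
from h import *
s=r.sense()
for t,y in(([.5862,.0776],1.35),): print(go(s,[*t,.0705],y+90))
p=r.snapshot("side");cv2.imwrite("pics/side4.png",cv2.resize(p["color"][120:260,180:360,::-1],None,fx=4,fy=4,interpolation=3))
for k in("long_lip","long_tail","long_board","stamp"):
  for d in r.pinpoint(p,k)[:3]:
    if d["at"][2]>.03: print(k,[round(float(v),4) for v in d["at"]],round(d["score"],2))
E
```

```text
t: 6.2
eef_pos: [0.5636, 0.0703, 0.0705]
eef_rot: [-3.142, -0.0, 1.667]
ft_force: [-0.5, -0.5, 0.4]
opening: 0.0495
[0.43, 0.51, 2.32, 0.0, -0.0, -0.0, 0.69]
long_lip [0.7114, 0.0837, 0.062] 0.65
long_tail [0.5775, 0.0695, 0.0609] 0.94
long_board [0.6471, 0.081, 0.0576] 0.9
stamp [0.5598, -0.0344, 0.0595] 0.57
stamp [0.6601, -0.3249, 0.0618] 0.27
```

View pics/side4.png

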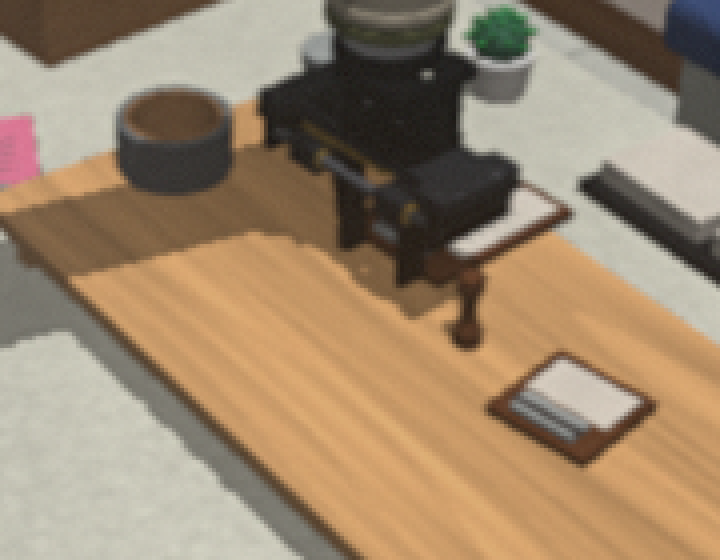

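Board yaw is now about 5°, and the networks put it perhaps 3 mm ahead of plan. I'll finish the turn, stop about 8 mm short, then back off and measure with the top camera.

```bash
python3 -m pendant '[[0.43,0.15,0.45,0,0,0,0.2],[0.43,0.28,0.85,0,0,0,0.4],[0.43,0.38,1.2,0,0,0,0.56],[0.43,0.46,1.5,0,0,0,0.69],[0.43,0.46,1.5,0,0,0,0.69],[0.43,0.4,-1.5,0,0,0,0.69],[0.43,0.4,-3,-3,0,0,0.69],[0.43,0.4,-5,-8,0,0,0.69]]'
python3 - <<'E'
from station import r
from h import *
s=r.sense();print(s["joints"])
print(go(s,[.48,-.2,.17],80))
E
```

```text
t: 7.45
eef_pos: [0.512, 0.069, 0.1504]
eef_rot: [-3.14, 0.001, 1.596]
ft_force: [1.6, 0.9, 0.0]
opening: 0.0495
[-0.69660221  0.16193856  0.52144979  1.87130558 -0.08785726  1.13305396
  1.45287996]
[0.43, -26.82, -3.89, -1.93, -0.02, 0.01, 1.91]
```

```bash
python3 -m pendant '[[0.43,-5,-1,-1.5,0,0,0],[0.43,-11,-2,-2.5,0,0,0],[0.43,-17,-3,-2.5,0,0,0],[0.43,-23,-4,-2.5,0,0,0],[0.43,-27,-4,-2.5,0,0,0],[0.43,-27,-4,-2.5,0,0,0]]'
cat > meas.py <<'E'
from station import r
from h import *
import sys
n=sys.argv[1]
s=r.sense();print(s["eef_pos"])
p=r.snapshot("top");q=r.snapshot("side")
cv2.imwrite(f"pics/t{n}.png",ortho(p,0.068,0.56,0.78,-0.05,0.18,2500)[:,:,::-1])
cv2.imwrite(f"pics/s{n}.png",ortho(q,0.068,0.56,0.78,-0.05,0.18,2500)[:,:,::-1])
cv2.imwrite(f"pics/e{n}.png",ortho(p,0.06,0.56,0.78,-0.05,0.18,2500)[:,:,::-1])
for w in(p,q):
 for k in("long_lip","long_tail","long_board","ledge_edge","stamp","bell_top","square_board","tape_roll","jar","plant"):
  for d in r.pinpoint(w,k)[:3]:
    if d["at"][2]>.03: print(k,[round(float(v),4) for v in d["at"]],round(d["score"],2))
E
python3 meas.py A
```

```text
t: 8.2
eef_pos: [0.4793, -0.2054, 0.1758]
eef_rot: [3.141, 0.002, 1.59]
ft_force: [0.4, 0.6, 0.5]
opening: 0.0496
[ 0.47933278 -0.20540455  0.17584488]
long_lip [0.7325, 0.0845, 0.0681] 0.64
long_tail [0.5902, 0.0796, 0.064] 0.91
long_board [0.6608, 0.0794, 0.0578] 0.6
ledge_edge [0.6963, -0.0295, 0.0597] 0.82
stamp [0.5578, -0.0352, 0.0624] 0.53
square_board [0.5693, -0.1273, 0.0567] 0.59
tape_roll [0.5116, 0.2685, 0.0594] 0.83
jar [0.6502, 0.243, 0.0601] 0.65
plant [0.6582, -0.3251, 0.0653] 0.98
long_tail [0.5933, 0.0797, 0.0635] 0.61
long_board [0.6605, 0.08, 0.0632] 0.58
ledge_edge [0.7008, -0.0299, 0.0628] 0.78
stamp [0.559, -0.0358, 0.0612] 0.45
bell_top [0.5054, -0.3237, 0.0827] 0.62
square_board [0.5677, -0.1286, 0.0603] 0.96
tape_roll [0.5129, 0.2653, 0.0616] 0.71
jar [0.6535, 0.2433, 0.0549] 0.87
plant [0.6592, -0.3251, 0.0614] 0.76
```

View pics/tA.png

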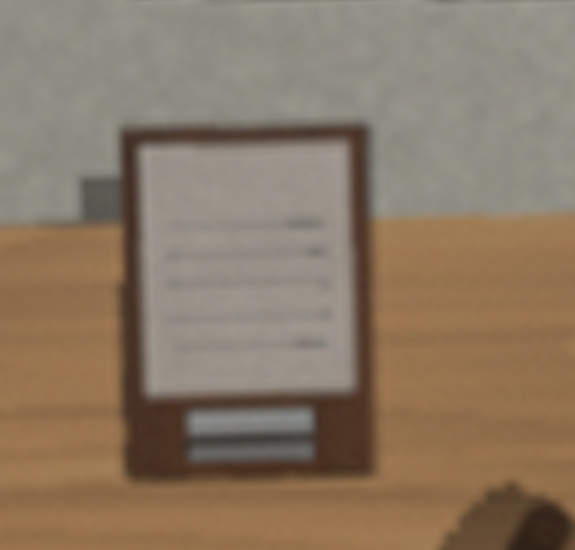

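View pics/sA.png

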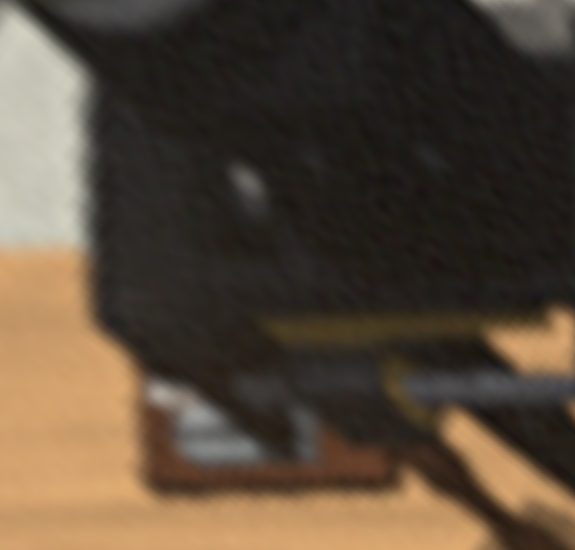

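View pics/eA.png

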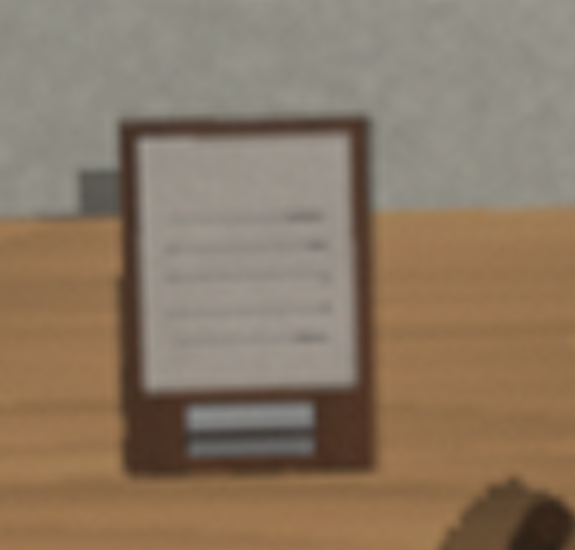

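The top orthophoto shows the board square to the ledge. Its front edge is at row 125, the ledge edge at row 213 of the z=0.06 ortho, and its length reads 140 mm as it should. Overhang is about 35 mm; I'll check that numerically.

```bash
cat > ed.py <<'E'
import cv2,numpy as np,sys
n=sys.argv[1]
t=cv2.imread(f"pics/t{n}.png").astype(float);e=cv2.imread(f"pics/e{n}.png").astype(float)
def edge(im,c,lo,hi):
    sat=im[lo:hi,c-6:c+7].mean(1); v=(sat[:,2]-sat[:,0]); v=cv2.GaussianBlur(v[:,None],(1,9),0)[:,0]
    g=np.abs(np.diff(v)); w=g.copy(); k=g.argmax(); sl=slice(max(k-6,0),k+7); return lo+.5+(np.arange(len(g))[sl]*g[sl]).sum()/g[sl].sum()
def fit(im,cs,lo,hi):
    y=[edge(im,c,lo,hi) for c in cs]; k=np.polyfit(cs,y,1); return k,np.round(y,1)
f,yf=fit(t,range(150,350,25),int(sys.argv[2]),int(sys.argv[2])+35)
cs=list(range(10,60,12))+list(range(400,570,20))
l,yl=fit(e,cs,190,235)
print(yf,yl,"angles",np.degrees(np.arctan([f[0],l[0]])),"front x",.78-np.polyval(f,245)/2500,"edge x",.78-np.polyval(l,245)/2500, "overhang mm",(np.polyval(l,245)-np.polyval(f,245))/2.5)
E
python3 ed.py A 108
python3 - <<'E'
from station import r
from h import *
s=r.sense()
print(go(s,[.530,.078,.15],91.2)); print(go(s,[.560,.078,.0705],91.2))
E
```

```text
[129.8 129.  128.9 128.9 128.2 127.5 126.4 126.2] [219.3 219.3 218.5 218.6 219.4 210.4 209.7 208.9 208.6 207.9 208.4 208.2
 206.7 205.8] angles [-1.17607775 -1.37558654] front x 0.7288189377015577 edge x 0.6944279094052287 overhang mm 34.39102829632905
[0.43, 27.84, 5.71, 2.55, -0.0, -0.0, 0.04]
[0.43, 27.76, 8.71, 10.5, -0.0, -0.0, 0.04]
```

Overhang is 34.5–35 mm and the angle is within 0.2° of the ledge. I'll go back and push about 5 mm more.

```bash
python3 -m pendant '[[0.43,6,1.2,0,0,0,0],[0.43,12,2.4,0,0,0,0],[0.43,18,3.6,0,0,0,0],[0.43,24,4.8,0.5,0,0,0],[0.43,27.8,5.7,2.5,0,0,0.04],[0.43,27.8,6.2,6,0,0,0.04],[0.43,27.8,6.7,9,0,0,0.04],[0.43,27.8,6.7,10.4,0,0,0.04]]'
python3 - <<'E'
from station import r
from h import *
s=r.sense()
print(go(s,[.5772,.0775,.0705],91.3)); print(go(s,[.5833,.0776,.0705],91.3))
E
```

```text
t: 10.3
eef_pos: [0.5393, 0.0777, 0.07]
eef_rot: [-3.14, 0.001, 1.592]
ft_force: [-0.1, -0.3, 0.3]
opening: 0.0495
[0.43, -0.1, 3.79, -0.06, -0.02, 0.01, -0.02]
[0.43, -0.11, 4.4, -0.06, -0.02, 0.01, -0.02]
```

```bash
python3 -m pendant '[[0.43,-0.1,1.5,-0.06,0,0,0],[0.43,-0.1,2.8,-0.06,0,0,0],[0.43,-0.1,3.5,-0.06,0,0,0],[0.43,-0.1,3.8,-0.06,0,0,0],[0.43,-0.1,4,-0.06,0,0,0],[0.43,-0.1,4.2,-0.06,0,0,0],[0.43,-0.1,4.4,-0.06,0,0,0],[0.43,-0.1,4.4,-0.06,0,0,0]]'

```

```text
t: 11.3
eef_pos: [0.5841, 0.0779, 0.0722]
eef_rot: [3.141, -0.0, 1.592]
ft_force: [-2.4, -0.0, 1.3]
opening: 0.0497
```

```bash
python3 -m pendant '[[0.43,0,-1.5,0,0,0,0],[0.43,0,-3,-1,0,0,0],[0.43,0,-5,-6,0,0,0],[0.43,-3,-8,-10,0,0,0],[0.43,-9,-9,-11,0,0,0],[0.43,-15,-10,-11,0,0,0],[0.43,-21,-10,-11,0,0,0],[0.43,-27,-10,-11,0,0,0]]'
python3 meas.py B; python3 ed.py B 95
```

```text
t: 12.3
eef_pos: [0.4899, -0.1961, 0.1827]
eef_rot: [3.139, -0.0, 1.592]
ft_force: [1.2, 1.0, -0.7]
opening: 0.0496
[ 0.48988731 -0.19607372  0.18268138]
long_lip [0.7367, 0.082, 0.0673] 0.83
long_tail [0.595, 0.0776, 0.0635] 0.77
long_board [0.6652, 0.0818, 0.0574] 0.72
ledge_edge [0.6948, -0.033, 0.0598] 0.71
stamp [0.5572, -0.0322, 0.0619] 0.48
square_board [0.5673, -0.13, 0.0568] 0.86
tape_roll [0.5125, 0.2678, 0.0593] 0.71
jar [0.6499, 0.2419, 0.0589] 0.86
plant [0.6571, -0.3234, 0.0649] 0.93
long_tail [0.5964, 0.0792, 0.0638] 0.8
long_board [0.6663, 0.0826, 0.0604] 0.69
ledge_edge [0.6974, -0.0286, 0.0625] 0.61
stamp [0.6594, -0.3226, 0.0594] 0.55
stamp [0.5616, -0.0346, 0.0581] 0.43
bell_top [0.5038, -0.3193, 0.0829] 0.55
bell_top [0.5624, -0.0332, 0.0592] 0.39
square_board [0.5671, -0.1326, 0.0633] 0.67
square_board [0.5153, 0.2642, 0.0582] 0.36
tape_roll [0.5169, 0.266, 0.0618] 0.78
jar [0.6523, 0.2442, 0.0598] 0.82
plant [0.6593, -0.3266, 0.059] 0.78
plant [0.5685, -0.1317, 0.0614] 0.19
[114.6 124.8 113.6 112.8 114.1 113.2 112.  112.1] [219.4 219.4 219.2 219.4 218.6 210.5 209.7 208.8 208.6 207.8 209.  207.
 206.8 206.4] angles [-2.2128642  -1.39844696] front x 0.7342518578880697 edge x 0.6943832283227861 overhang mm 39.868629565283634
```

View pics/tB.png

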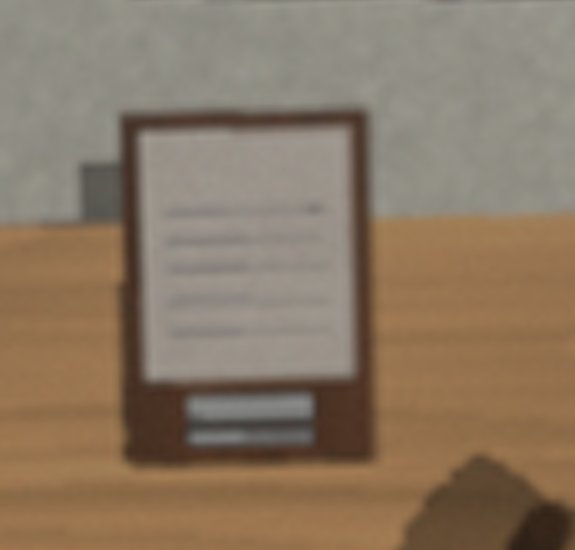

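Dropping the one outlier column (a paper-line artefact), the front edge is at row 113.3. That gives about 40 mm of overhang, square within 0.5°. Next is the button: closed fingers, jaws along y, approached from above. I'll refine its position first.

```bash
python3 - <<'E'
from station import r
from h import *
p=r.snapshot("side");s=r.sense()
for d in r.spot_in(p,"bell_top")[:2]:print(d)
z=p["range_z"];v,u=np.mgrid[:384,:512];K=p["intrinsics"]
uv=np.stack([(u-K[0,2])/K[0,0],(v-K[1,2])/K[1,1]],-1);s2=uv.copy()
for _ in range(8): s2=uv/(1+p["k1"]*(s2**2).sum(-1,keepdims=True))
X=(np.concatenate([s2*z[...,None],z[...,None]],-1)-p["t"])@p["R"]
m=(z>0)&(abs(X[...,0]-.504)<.04)&(abs(X[...,1]+.322)<.04)&(X[...,2]>.066)&(X[...,2]<.11)
P=X[m];print(len(P),np.percentile(P[:,2],[5,50,90,98]));T=P[P[:,2]>np.percentile(P[:,2],95)-.004];print(T.mean(0),T.min(0),T.max(0))
cv2.imwrite("pics/bell.png",cv2.resize(p["color"][220:320,290:420,::-1],None,fx=5,fy=5))
print(go(s,[.504,-.322,.12],91.3,1)); print(go(s,[.504,-.322,.092],91.3,1))
E
```

```text
{'at': [0.4988, -0.3243, 0.0794], 'score': 0.69}
320 [0.06723993 0.07433258 0.08039881 0.08214406]
[ 0.50222954 -0.3235349   0.07949314] [ 0.48504378 -0.34102592  0.07716057] [ 0.52138504 -0.30522854  0.08323753]
[1.0, -12.81, 1.17, 6.21, -0.0, -0.0, -0.02]
[1.0, -12.81, 1.17, 9.01, -0.0, -0.0, -0.02]
```

View pics/bell.png

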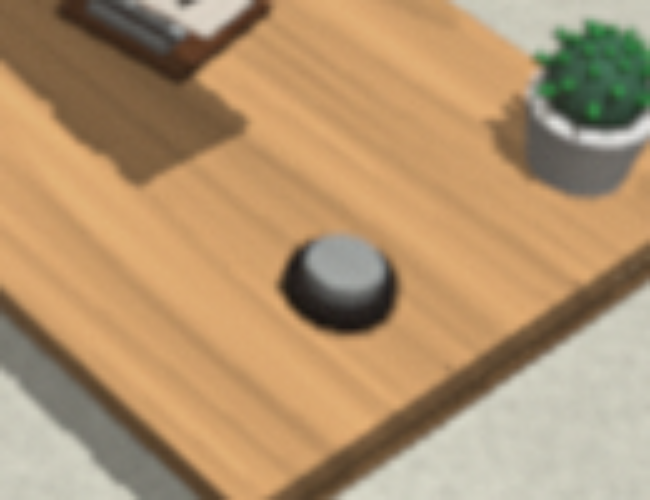

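The round button is at (345,260) in the crop, top at z≈0.08, centre about (0.503, -0.323). Moving over it with the fingers closed.

```bash
python3 -m pendant '[[1,-5,0.5,0,0,0,0],[1,-10,1,1,0,0,0],[1,-12.9,1.1,3,0,0,0],[1,-12.9,1.1,6,0,0,0],[1,-12.9,1.1,8,0,0,0],[1,-12.9,1.1,8.5,0,0,0],[1,-12.9,1.1,8.7,0,0,0],[1,-12.9,1.1,8.7,0,0,0]]'
```

```text
t: 14.5
eef_pos: [0.5039, -0.3229, 0.096]
eef_rot: [3.14, 0.0, 1.592]
ft_force: [0.0, 1.3, -0.6]
opening: 0.0007
```

```bash
python3 -m pendant '[[1,0,0,0.2,0,0,0],[1,0,0,0.4,0,0,0],[1,0,0,0.6,0,0,0],[1,0,0,0.6,0,0,0]]'
```

```text
t: 15.0
eef_pos: [0.5035, -0.3229, 0.0892]
eef_rot: [3.141, -0.0, 1.592]
ft_force: [0.7, 0.6, 2.5]
opening: -0.0001
```

Contact at about 2.5 N. Pressing on in small steps.

```bash
python3 -m pendant '[[1,0,0,0.2,0,0,0],[1,0,0,0.4,0,0,0],[1,0,0,0.4,0,0,0]]'; python3 -m pendant '[[1,0,0,0.15,0,0,0],[1,0,0,0.3,0,0,0],[1,0,0,0.3,0,0,0]]'
```

```text
t: 15.38
eef_pos: [0.5035, -0.3229, 0.0852]
eef_rot: [3.141, -0.0, 1.592]
ft_force: [-0.7, 1.8, 4.4]
opening: 0.0007
t: 15.75
eef_pos: [0.5036, -0.323, 0.0841]
eef_rot: [3.14, -0.001, 1.592]
ft_force: [-6.6, 7.0, 25.2]
opening: 0.0004
```

It hit the hard stop: force jumped to 25 N at TCP z≈0.084, so the button is fully down. Releasing straight up and clearing away.

```bash
python3 -m pendant '[[1,0,0,-0.5,0,0,0],[1,0,0,-1.5,0,0,0],[1,0,0,-4,0,0,0],[1,0,0,-9,0,0,0],[1,0,-3,-11,0,0,0],[1,0,-5,-11,0,0,0],[1,0,-5,-11,0,0,0],[1,0,-5,-11,0,0,0]]'
python3 meas.py C; python3 ed.py C 95
python3 - <<'E'
from station import r
import cv2
cv2.imwrite("pics/sideE.png",r.snapshot("side")["color"][:,:,::-1])
E
```

```text
t: 16.75
eef_pos: [0.454, -0.3235, 0.1919]
eef_rot: [-3.142, -0.0, 1.593]
ft_force: [0.7, 0.5, 0.1]
opening: 0.0003
[ 0.45403028 -0.32345455  0.19190358]
long_lip [0.7361, 0.0819, 0.0624] 0.65
long_tail [0.5947, 0.0794, 0.0647] 0.58
long_board [0.6667, 0.0773, 0.0585] 0.8
ledge_edge [0.6968, -0.0308, 0.0563] 0.84
ledge_edge [0.6647, 0.0787, 0.0566] 0.73
stamp [0.5597, -0.0344, 0.061] 0.55
square_board [0.5687, -0.1273, 0.054] 0.87
tape_roll [0.5123, 0.2669, 0.0633] 0.66
jar [0.652, 0.2424, 0.0598] 0.76
plant [0.6546, -0.3259, 0.0646] 0.69
long_lip [0.731, 0.0811, 0.0619] 0.82
long_tail [0.5967, 0.0737, 0.0644] 0.57
long_board [0.6643, 0.0789, 0.0611] 0.65
ledge_edge [0.7003, -0.0289, 0.0619] 0.96
stamp [0.5589, -0.0321, 0.0594] 0.62
bell_top [0.5023, -0.3227, 0.083] 0.46
square_board [0.5691, -0.1288, 0.0623] 0.67
tape_roll [0.516, 0.2677, 0.0591] 0.61
jar [0.6543, 0.2435, 0.0551] 0.92
plant [0.6597, -0.3254, 0.0615] 0.87
[113.8 113.6 124.7 113.1 114.1 113.2 112.3 111.9] [219.3 219.1 219.2 219.4 219.4 210.5 209.7 209.5 208.5 207.7 208.4 207.6
 206.7 205.7] angles [-1.44260776 -1.4168393 ] front x 0.7342391793444543 edge x 0.6943730947797496 overhang mm 39.86608456470468
```

View pics/sideE.png

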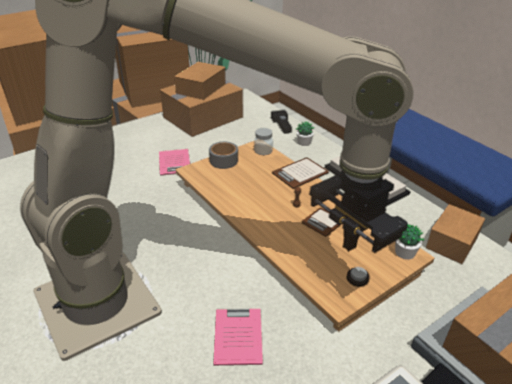

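View pics/tC.png

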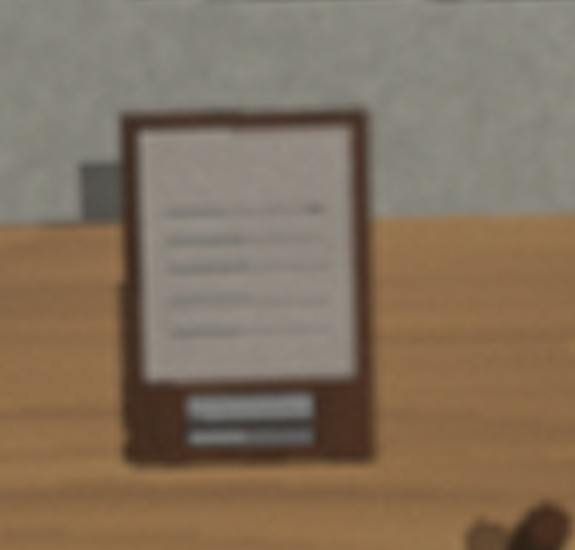

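The board overhangs (front row 113, ledge edge row 213) and is square. The button at (358,276) in the side view is free, and the other items are where they were. Handing in.

```bash
python3 - <<'E'
from station import r
print(r.hand_in())
E
```

```text
the job is handed in; nothing more can be done
None
```

I pushed the longer brown clipboard from its rear edge with two part-open fingers, flat on the ledge. A gentle arc squared it and brought it to the edge, and a second 5 mm push finished the overhang. I then pressed the call button to its hard stop, let go and moved clear. The job was handed in at about 17 s.

- **Overhang:** the last top-camera edge fit gave 39.9 mm, or about 40.2 mm without one bad column in the fit. The board's front edge is square to the ledge within about 0.5°.
- **Button:** force rose from 4.4 N to 25 N at the stop, so it was fully down. The last reading puts the top back at about z = 0.083.
- **Other things:** the stamp, square clipboard, tape roll, jar and plant all read where they were at the start, within the networks' accuracy. I did not touch the pink clipboards.
- **Disagreements:** the side-camera network put the ledge edge at x = 0.700 and the board's front at 0.731, which would mean about 33 mm of overhang. It is only good to about 4 mm, so I trusted the top-camera edge fit, which also gave the board's length correctly as 140 mm.

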